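# Flip the stock marker of the empty offcut bin

### The job

One of the three offcut bins on the bench is empty. Flip that bin's hinged wooden marker right over its pivot, so that it lies fully down pointing at the bin and shows its other face. Push it gently with the fingertips, without gripping it, and leave the other two markers, the offcuts and everything else on the bench as they are.

Things in the scene. Friction and masses are not known exactly. Their poses are not given: they have to be found in the camera images.
- station_empty: fixed plank carrying the EMPTY bin and its marker stand; the three alike stations stand side by side and change places. Origin on the bench; x runs from marker to bin, y left, z up. In this frame: pivot axis at x = -100 mm, 105 mm high; open plywood bin 120 mm wide from x = 5 to 125 mm, rim 87 mm high; plank 12 mm thick
- pivot_empty (a point): middle of the marker's pivot axis at the EMPTY bin (this is the marker to flip); axes as its station, pivot axis along y; beside it two upright cheeks, 26 mm along x, inner faces 66 mm and outer faces 82 mm apart, tops 115 mm above the bench
- marker_empty (a joint): angle of the marker of the EMPTY bin (this is the marker to flip): 0 = blade flat towards the robot (station -x), three-rib face up; pi/2 = blade straight up; pi = flat towards the bin, round-boss face up. Starts at 0 to 0.12, stops at 0 and pi. Stiff hinge (0.06 N m): stays where left. Pressing the tail down raises the blade, which can then be pushed over and pressed flat
- station_left: fixed plank carrying a stocked bin and its marker stand; built as station_empty
- pivot_left (a point): middle of the marker's pivot axis at a stocked bin (holds offcut1 and offcut2; leave it alone); axes as its station, pivot axis along y
- marker_left (a joint): angle of the marker of a stocked bin (holds offcut1 and offcut2; leave it alone); built as marker_empty
- station_right: fixed plank carrying a stocked bin and its marker stand; built as station_empty
- pivot_right (a point): middle of the marker's pivot axis at a stocked bin (holds offcut3 and offcut4; leave it alone); axes as its station, pivot axis along y
- marker_right (a joint): angle of the marker of a stocked bin (holds offcut3 and offcut4; leave it alone); built as marker_empty
- blade_end (a point): middle of the free end of the empty bin's marker blade, 80 mm from the pivot; turns with the paddle. Blade: wood, 60 mm wide, 7 mm thick, mid-thickness on the pivot axis
- tail_end (a point): middle of the end of the same paddle's tail, 50 mm from the pivot on the side opposite the blade; tail 34 mm wide, 7 mm thick, in line with the blade
- bin_empty_floor (a point): centre of the inner floor of the empty bin, 18 mm above the bench
- offcut1: upright wood offcut 45 x 45 x 95 mm in the bin of station_left; origin at its underside; loose, leave alone
- offcut2: wood offcut 40 x 85 x 60 mm in the bin of station_left; origin at its underside; loose, leave alone
- offcut3: wood offcut 85 x 40 x 65 mm in the bin of station_right; origin at its underside; loose, leave alone
- offcut4: upright wood offcut 50 x 35 x 100 mm in the bin of station_right; origin at its underside; loose, leave alone
- tape_measure: yellow tape measure 66 x 36 x 50 mm high; origin at its underside; loose, leave alone
- pencil: flat carpenter's pencil 160 x 14 x 8 mm, long axis x; origin at its underside; loose, leave alone
- sanding_block: cork sanding block 110 x 65 x 30 mm; origin at its underside; loose, leave alone
- glue_bottle: white bottle, 56 mm across, 150 mm tall; origin at its underside; loose, leave alone
- screwdriver: screwdriver lying along its x axis; origin at its underside; loose, leave alone
- hammer: hammer lying along its x axis; origin at its underside; loose, leave alone
- screw_jar: jar 70 mm across, 75 mm tall; origin at its underside; loose, leave alone

How it is judged (in metres and radians):
On the way:
1. the empty bin's marker has been raised upright (value of joint marker_empty above 1.4 rad), for 0.1 s.
At the end, for the whole second after the job is handed in: The empty bin's marker lies at rest within about 7 degrees (0.12 rad) of its stop on the bin's side, the other two markers are still down (below 0.22 rad), and every loose thing is within 20 mm of where it was (value of joint marker_empty above 3.02 rad and velocity of joint marker_empty below 0.05 rad/s and value of joint each of marker_left, marker_right below 0.22 rad and distance of each of offcut1, offcut2, offcut3, offcut4, tape_measure, pencil, sanding_block, glue_bottle, screwdriver, hammer, screw_jar from where it was at the start of the episode below 0.02 m); the robot touches nothing.
It fails at once if another bin's marker is raised (value of joint any of marker_left, marker_right above 0.22 rad).
It fails at once if an offcut or another loose thing is lifted, carried or knocked more than 20 mm from its place (distance of any of offcut1, offcut2, offcut3, offcut4, tape_measure, pencil, sanding_block, glue_bottle, screwdriver, hammer, screw_jar from where it was at the start of the episode above 0.02 m).
It fails at once if the marker is forced, gripped or hit hard (more than 35 N from the fingers) (contact force between the fingers and marker_empty above 35 N).
It also fails if it takes over 51 s, if anything falls off the work surface, if the arm or the gripper's body presses on something with over 40 N, if the wrist force passes 120 N, or if a joint passes its speed limit or range.

### The arm

A 6-joint arm with a two-finger parallel gripper is mounted at the origin on the work surface. World frame = base frame: x ahead of the robot, y to its left, z up, the work surface at z = 0. Lengths are in m, angles in degrees, forces in N, time in s.
With the tool pointing down it reaches from about 0.4 to 0.825 m from the base axis. Payload 7 kg.
Tool frame: the origin (TCP) lies midway between the tips of the shut fingers; the grasp point (between the pads) lies 19 mm behind it; z points along the fingers, y is the line along which they close (so a half turn about z gives the same grasp; the last joint's range is limited). The gripper opens to 88 mm and grips with 3 to 60 N. Pads are 19 mm wide; open, the fingers measure 130 mm over their backs; the gripper's body (78 mm by 193 mm) begins 47 mm behind the grasp point.
Start: joints at [81.595, 20.546, 0.682, 0, -70.136, -16.507], TCP at [0.284, 0.612, 0.227] pointing down, gripper open.
Joint ranges: [-176.03, 176.03], [-82.01, 121.73], [-58.28, 71.71], [-173.87, 95.51], [-174.79, -0.11], [-173.66, 173.66]. Speed limits (degrees/s): [136.94, 136.94, 172.46, 180, 180, 180].

### API

Orientations are given as [roll, pitch, yaw] about the fixed x, y, z axes, in that order (R = Rz(yaw) Ry(pitch) Rx(roll)).
In Python, from plant import telemetry, viewer, workorder gives the robot as it stands. The module is installed in compiled form; this text tells all that it offers.
- The arm moves only by the tool carry_out, never from a script. Its argument "rows" is a list of rows, each a list of 6 numbers: the shift along the tool's x, y, z in m, then the turn, a rotation vector about the tool's x, y, z in rad. In form: [[tx, ty, tz, ax, ay, az], ...]. A call has 1 to 8 rows; each row is the pose to reach, as a shift and turn from the pose commanded when the call began, along the tool's axes at that moment; what a row does not reach only later rows make up. A row lasts 1/8 s, in which the tool goes at most 62.5 mm and 10.7 degrees, less where a joint would pass 70% of its speed; a pose out of reach is approached as far as the arm can. A call with a gripper value outside its range is refused whole. "grip" is the gripper's target within -1 to 1 (fully open at 1, half-way at 0, shut at -1), set as the call begins (left out, the last holds). The fingers move at their own pace and stop on an object; the grip force is fixed at half the most. Time passes only in rows, so rows that repeat a pose let the fingers close. It gives the time, the measured TCP pose, the force, the opening and the grip force at its end, in the units of the state.
- telemetry.get_obs(): the state, without advancing time (a new reading comes with each control period).
- viewer.snapshot(name): name is "side" or "top"; returns the picture (420x560x3 uint8, red, green, blue); there is no depth.
- viewer.camera_info(name): a dict with "intrinsics" (3x3 intrinsics, pixels), "extrinsics" (4x4, takes a point from camera to world coordinates). Camera axes: x right, y down, z forward; pixel columns grow to the right and rows downward; lengths in m; the calibration is good to about 2 mm. A picture is of the moment at which its call begins. camera_info takes no time and is no camera call.
- workorder.close_job(): hands the job in; it is judged then, once.
The state is a dict: "clock": time; "joint_pos": joint angles; "qvel": joint speeds; "tau": joint torques, N m; "tool_pos": TCP position; "orientation": TCP orientation; "force": force on the tool from outside, world axes, zero at the start; "moment": the same for the moment, N m; "opening": finger opening in m; "gripper_force": force on a finger pad.
Only numpy, scipy, OpenCV 4.12 (cv2) and the standard library are available. Lean on these libraries where they do the work, as an engineer would, in place of code of your own. Each camera call takes 0.05 s, during which the arm holds its last target. There are 200 camera calls.

## Working session

There is one attempt and no reset: what is moved stays moved. The work goes in short steps, Python scripts to look and compute and a tool call to move; the robot and the scene stay as the last step left them, time stands still between calls to the robot, and variables do not carry over. Pictures are saved under pics/ and viewed, at most 10 in all, crops included, and the job is handed in when it is done.

Besides the shell and the picture viewer there is one more tool, called by a JSON object that holds its "name" and its "arguments". carry_out: Moves the arm, as the interface text tells. Its arguments: {"type":"object","properties":{"rows":{"type":"array"},"grip":{"type":"number"}},"required":["rows"]}

```bash
mkdir -p pics
python3 - <<'E'
from plant import telemetry, viewer
import cv2, numpy as np
for n in("side","top"):
    im=viewer.snapshot(n); cv2.imwrite(f"pics/{n}0.png",cv2.resize(im[:,:,::-1],(800,600),interpolation=cv2.INTER_CUBIC))
    np.save(f"pics/{n}0.npy",im)
    i=viewer.camera_info(n); print(n,np.round(i["intrinsics"],1).tolist(),np.round(i["extrinsics"],3).tolist())
print(telemetry.get_obs())
E
```

```text
side [[402.9, 0.0, 281.9], [0.0, 402.9, 208.8], [0.0, 0.0, 1.0]] [[0.748, -0.368, 0.553, -0.088], [-0.664, -0.414, 0.623, -0.687], [-0.001, -0.832, -0.554, 0.7], [0.0, 0.0, 0.0, 1.0]]
top [[429.0, 0.0, 273.8], [0.0, 429.0, 216.5], [0.0, 0.0, 1.0]] [[-0.022, -0.998, 0.065, 0.456], [-1.0, 0.022, -0.007, -0.001], [0.006, -0.065, -0.998, 1.247], [0.0, 0.0, 0.0, 1.0]]
{'clock': 0.1, 'joint_pos': array([ 8.15934685e+01,  2.05854465e+01,  6.36815997e-01, -1.75694434e-02,
       -7.01365221e+01, -1.65062990e+01]), 'qvel': array([ 0.01747961, -0.00519155,  0.18311825, -0.01087454,  0.08548339,
       -0.13536251]), 'tau': array([-1.73969620e-03, -5.84164524e+01,  2.93752992e+01,  7.01555908e+00,
        1.01694156e-02, -4.29985289e-05]), 'tool_pos': array([0.28418007, 0.61175342, 0.22572142]), 'orientation': array([ 1.79913664e+02, -8.35921122e-03, -2.49188062e+01]), 'force': array([ 0.1158695 , -0.42816068, -0.27165549]), 'moment': array([-0.0271938 ,  0.02604353,  0.02939257]), 'gripper_force': 0.0, 'opening': 0.08745516996805616}
```

View pics/side0.png

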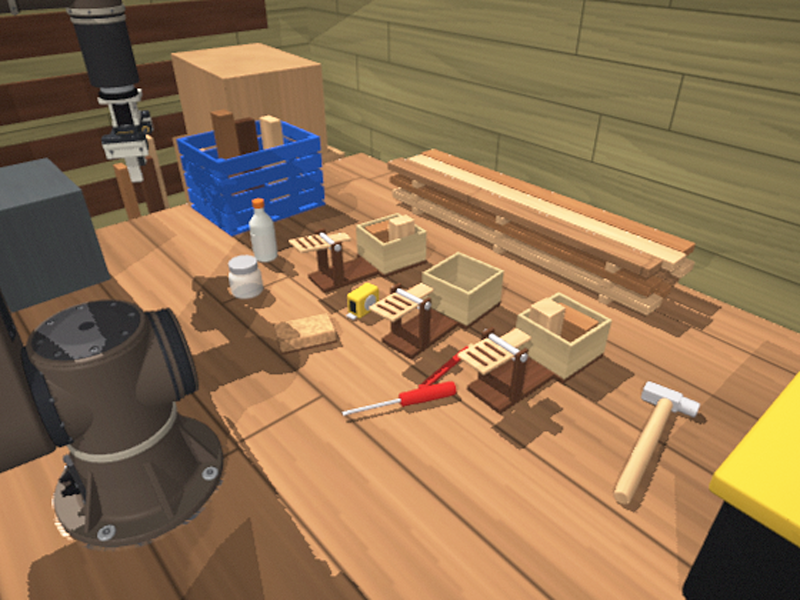

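View pics/top0.png

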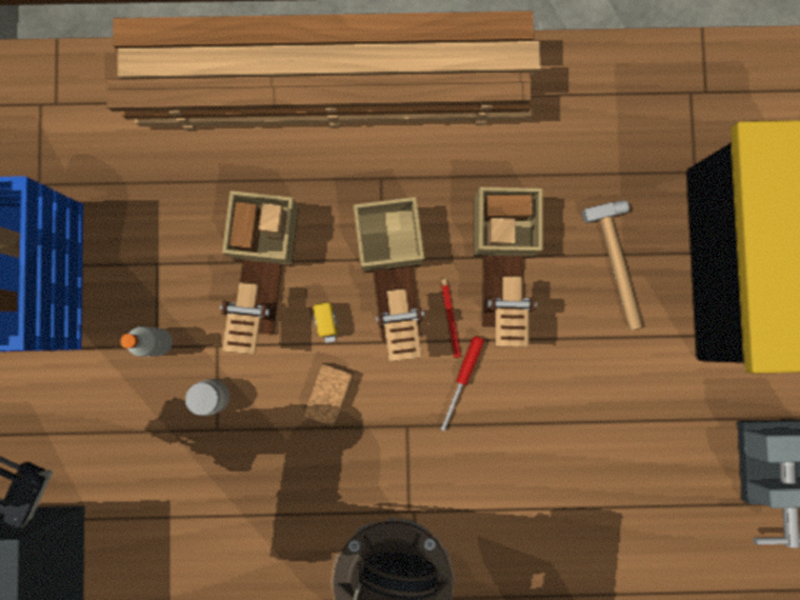

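The middle bin (top view ~(389,233), side view ~(462,288)) is the empty one. Its pivot shows at ~(400,316) in top and ~(415,300) in side. I'll enlarge both for accurate pixels.

Run:
```python
import cv2, numpy as np
a=np.load("pics/top0.npy")[130:260,235:310,::-1]; b=np.load("pics/side0.npy")[170:260,250:360,::-1]
a=cv2.resize(a,None,fx=4.5,fy=4.5,interpolation=cv2.INTER_CUBIC); b=cv2.resize(b,None,fx=4,fy=4,interpolation=cv2.INTER_CUBIC)
c=np.zeros((600,800,3),np.uint8); c[:a.shape[0],:a.shape[1]]=a; c[:b.shape[0],350:350+b.shape[1]]=b
print(a.shape,b.shape); cv2.imwrite("pics/crop0.png",c)
```

```text
(585, 338, 3) (360, 440, 3)
```

View pics/crop0.png

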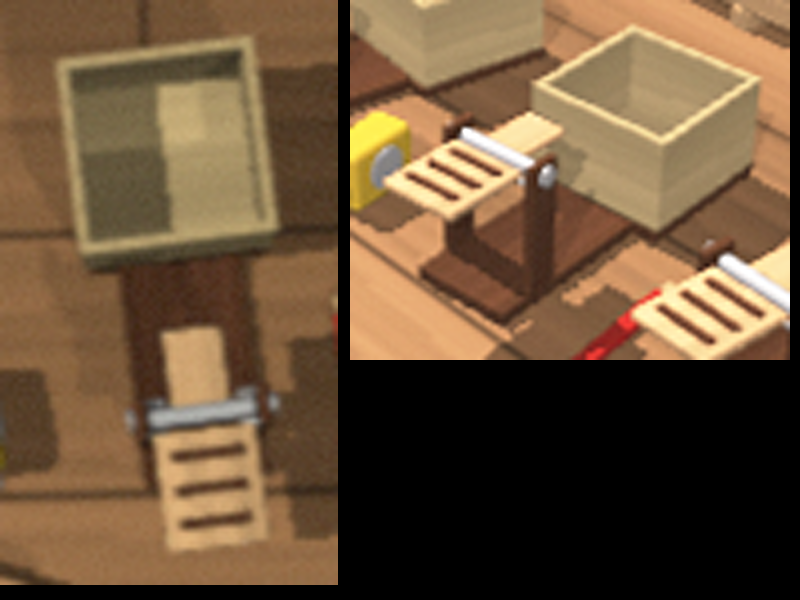

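The crop shows the empty bin rim, the tail end pointing to the bin, and the blade with three ribs. I'll fit the station pose to these pixels in both views.

```bash
cat > fit.py <<'E'
import numpy as np
from plant import viewer
from scipy.optimize import least_squares
S=np.array
def info(n):
    i=viewer.camera_info(n); return S(i["intrinsics"]),np.linalg.inv(S(i["extrinsics"]))
C={n:info(n) for n in("top","side")}
def proj(n,P):
    K,T=C[n]; q=(T[:3,:3]@P.T).T+T[:3,3]; q=q@K.T; return q[:,:2]/q[:,2:]
rim=[(125,60),(125,-60),(5,-60),(5,60)]
top=S([(58,62),(250,40),(277,228),(78,246),(170,549),(266,540),(162,330),(220,327),(130,418),(275,402)])/4.5+[235,130]-.4
side=(S([(633,28),(760,78),(663,140),(533,85),(387,182),(450,218),(530,112),(563,131)])-[350,0])/4+[250,170]-.4
def pts(p):
    x,y,z,w,a,L=p
    ca,sa=np.cos(a),np.sin(a); h=.0035
    Q=[(u/1e3,v/1e3,.087) for u,v in rim]
    Q+=[(-.1-.08*ca+h*sa,s*.03,.105+.08*sa+h*ca) for s in(1,-1)]
    Q+=[(-.1+.05*ca+h*sa,s*.017,.105-.05*sa+h*ca) for s in(1,-1)]
    Q+=[(-.1,s*L,.105) for s in(1,-1)]
    c,s=np.cos(w),np.sin(w)
    return S(Q)@S([[c,-s,0],[s,c,0],[0,0,1]]).T+[x,y,z]
if __name__=="__main__":
    f=lambda p:np.r_[(proj("top",pts(p))-top).ravel(),(proj("side",pts(p)[:8])-side).ravel()]
    r=least_squares(f,[.65,0,0,.1,.05,.045],loss="soft_l1")
    print("x y z yaw angle L",r.x.round(4)); print(f(r.x).reshape(-1,2).round(1).tolist())
    P=pts(r.x); print("blade",P[4:6].mean(0),"tail",P[6:8].mean(0),"pivot",P[8:].mean(0))
E
python3 fit.py
```

```text
x y z yaw angle L [ 0.6175 -0.0132 -0.0009  0.1067  0.0133  0.0432]
[[-0.6, -0.6], [0.2, -1.2], [-0.1, 0.0], [0.5, 1.6], [-0.3, 0.6], [0.8, -0.3], [0.1, 0.1], [-0.2, -0.8], [-0.2, 0.5], [-0.3, -0.1], [-0.0, -0.3], [0.4, 0.4], [0.2, 1.4], [-0.1, 0.1], [-1.2, -0.2], [-0.1, -0.0], [-0.3, -0.1], [0.9, -0.4]]
blade [ 0.43854288 -0.03240208  0.10862872] tail [ 0.56779139 -0.01855219  0.10689573] pivot [ 0.51803403 -0.02388404  0.10406258]
```

```bash
cat > go.py <<'E'
import sys,numpy as np
from plant import telemetry
from scipy.spatial.transform import Rotation as R
PIV=np.array([.518,-.0239]); YAW=6.1; u=np.array([np.cos(np.radians(YAW)),np.sin(np.radians(YAW))])
# usage: go.py d z : shift in tool axes to reach station-x d (mm from pivot) at TCP height z (mm), tool down
o=telemetry.get_obs(); Rt=R.from_euler("xyz",o["orientation"],degrees=True)
d,z=map(float,sys.argv[1:3])
t=np.r_[PIV+u*d/1e3,z/1e3]; G=R.from_euler("xyz",[180,0,YAW],degrees=True)
e=o["tool_pos"]-np.r_[PIV,0]
print("clock",o["clock"].__round__(2),"now d,lat,z",np.round([e[:2]@u*1e3,(-u[1]*e[0]+u[0]*e[1])*1e3,e[2]*1e3],1),"F",np.round(o["force"],1),"q",np.round(o["joint_pos"],0))
print("shift",np.round(Rt.inv().apply(t-o["tool_pos"]),4),"turn",np.round((Rt.inv()*G).as_rotvec(),3))
E
python3 go.py 30 225
```

```text
clock 0.1 now d,lat,z [-164.9  656.9  225.7] F [ 0.1 -0.4 -0.3] q [ 82.  21.   1.  -0. -70. -17.]
shift [0.5056 0.4625 0.0015] turn [ 0.002  0.    -0.541]
```

{"name": "carry_out", "arguments": {"rows": [[0.03, 0.03, 0, 0, 0, -0.03], [0.07, 0.064, 0, 0, 0, -0.075], [0.11, 0.1, 0, 0, 0, -0.12], [0.15, 0.137, 0, 0, 0, -0.16], [0.19, 0.174, 0, 0, 0, -0.2], [0.23, 0.21, 0, 0, 0, -0.25], [0.255, 0.233, 0, 0, 0, -0.27], [0.255, 0.233, 0, 0, 0, -0.27]], "grip": -1}}

```text
clock: 1.1
tool_pos: [0.4179, 0.2913, 0.2266]
orientation: [180.0, 0.0, -9.6]
force: [-0.1, 0.8, 0.6]
opening: 0.0131
gripper_force: 0.0
```

```bash
python3 go.py 30 225
```

```text
clock 1.1 now d,lat,z [-66.1 324.  226.6] F [-0.1  0.8  0.6] q [ 57.   5. -20.  -0. -65.  23.]
shift [0.1801 0.286  0.0016] turn [ 0.     0.    -0.274]
```

{"name": "carry_out", "arguments": {"rows": [[0.022, 0.035, 0, 0, 0, -0.034], [0.05, 0.08, 0, 0, 0, -0.075], [0.08, 0.126, 0, 0, 0, -0.12], [0.108, 0.172, 0, 0, 0, -0.165], [0.137, 0.218, 0, 0, 0, -0.21], [0.166, 0.263, 0, 0, 0, -0.25], [0.18, 0.286, 0, 0, 0, -0.274], [0.18, 0.286, 0, 0, 0, -0.274]]}}

```text
clock: 2.1
tool_pos: [0.5485, -0.0193, 0.2258]
orientation: [180.0, 0.1, 6.1]
force: [-1.2, -0.7, -0.8]
opening: 0.0005
gripper_force: 0.0
```

```bash
python3 go.py 30 120
```

```text
clock 2.1 now d,lat,z [ 30.8   1.4 225.8] F [-1.2 -0.7 -0.8] q [ 18.   9. -15.   0. -66.  78.]
shift [-0.0007  0.0013  0.1058] turn [0.    0.001 0.   ]
```

{"name": "carry_out", "arguments": {"rows": [[0, 0.001, 0.02, 0, 0, 0], [0, 0.001, 0.045, 0, 0, 0], [0, 0.001, 0.07, 0, 0, 0], [0, 0.001, 0.09, 0, 0, 0], [0, 0.001, 0.101, 0, 0, 0], [0, 0.001, 0.106, 0, 0, 0], [0, 0.001, 0.106, 0, 0, 0]]}}

```text
clock: 2.98
tool_pos: [0.5484, -0.0189, 0.1208]
orientation: [180.0, -0.0, 6.3]
force: [0.5, -0.5, 0.1]
opening: 0.0005
gripper_force: 0.0
```

```bash
python3 go.py 30 82;  python3 - <<'E'
from plant import viewer
import cv2, numpy as np
a=viewer.snapshot("top")[130:260,220:325,::-1]; b=viewer.snapshot("side")[130:260,230:370,::-1]
a=cv2.resize(a,None,fx=3,fy=3,interpolation=cv2.INTER_CUBIC); b=cv2.resize(b,None,fx=3.4,fy=3.4,interpolation=cv2.INTER_CUBIC)
c=np.zeros((450,800,3),np.uint8); c[:a.shape[0],:a.shape[1]]=a; c[:b.shape[0],320:320+b.shape[1]]=b
cv2.imwrite("pics/near1.png",c)
E
```

```text
clock 2.98 now d,lat,z [ 30.8   1.8 120.8] F [ 0.5 -0.5  0.1] q [ 18.  14. -24.   0. -52.  78.]
shift [-0.0008  0.0018  0.0388] turn [ 0.    -0.     0.003]
```

View pics/near1.png

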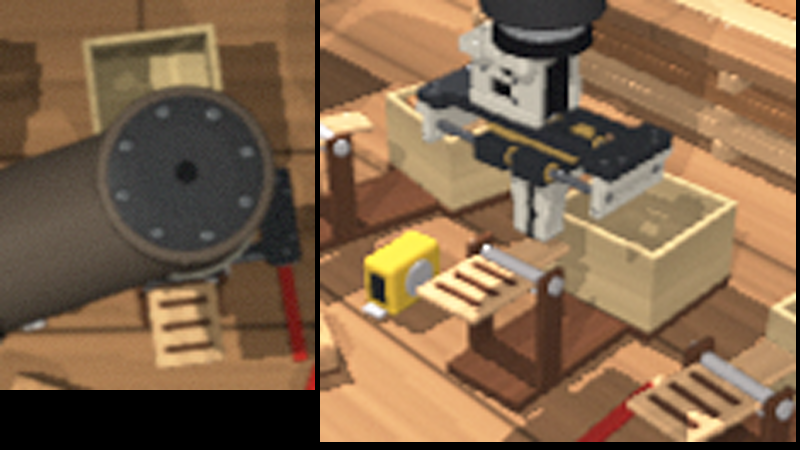

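The shut fingertips (side crop ~(540,225)) sit just above the tail, between the cheeks. I'll press down slowly.

{"name": "carry_out", "arguments": {"rows": [[0, 0.002, 0.004, 0, 0, 0], [0, 0.002, 0.009, 0, 0, 0], [0, 0.002, 0.012, 0, 0, 0], [0, 0.002, 0.015, 0, 0, 0], [0, 0.002, 0.018, 0, 0, 0], [0, 0.002, 0.021, 0, 0, 0], [0, 0.002, 0.024, 0, 0, 0]]}}

```text
clock: 3.95
tool_pos: [0.5487, -0.0212, 0.0965]
orientation: [180.0, -0.0, 6.3]
force: [-0.5, -0.2, 4.5]
opening: 0.0003
gripper_force: 1.8
```

{"name": "carry_out", "arguments": {"rows": [[0, 0, 0.003, 0, 0, 0], [0, 0, 0.006, 0, 0, 0], [0, 0, 0.009, 0, 0, 0], [0, 0, 0.012, 0, 0, 0], [0, 0, 0.014, 0, 0, 0], [0, 0, 0.014, 0, 0, 0]]}}

```text
clock: 4.7
tool_pos: [0.5483, -0.0212, 0.0823]
orientation: [-180.0, 0.0, 6.3]
force: [1.0, -0.0, 1.1]
opening: 0.0002
gripper_force: 0.7
```

```bash
python3 go.py 30 225
```

```text
clock 4.7 now d,lat,z [30.4 -0.5 82.3] F [ 1.  -0.   1.1] q [ 18.  17. -26.  -0. -47.  78.]
shift [-0.0005 -0.0005 -0.1427] turn [-0.     0.     0.003]
```

{"name": "carry_out", "arguments": {"rows": [[0, 0, -0.02, 0, 0, 0], [0, 0, -0.06, 0, 0, 0], [0, 0, -0.105, 0, 0, 0], [0, 0, -0.138, 0, 0, 0], [-0.03, 0, -0.143, 0, 0, 0], [-0.07, 0, -0.143, 0, 0, 0], [-0.105, 0, -0.143, 0, 0, 0], [-0.115, 0, -0.143, 0, 0, 0]]}}

```text
clock: 5.7
tool_pos: [0.4319, -0.0341, 0.2254]
orientation: [-180.0, 0.0, 6.3]
force: [0.7, 0.2, -0.6]
opening: 0.0008
gripper_force: 0.0
```

```bash
python3 go.py -85 145;  python3 - <<'E'
from plant import viewer
import cv2, numpy as np
b=viewer.snapshot("side")[90:260,200:370,::-1]
cv2.imwrite("pics/near2.png",cv2.resize(b,None,fx=3.4,fy=3.4,interpolation=cv2.INTER_CUBIC))
E
```

```text
clock 5.7 now d,lat,z [-86.7  -1.  225.4] F [ 0.7  0.2 -0.6] q [ 22.  -3. -28.  -0. -65.  75.]
shift [ 0.0017 -0.0009  0.0804] turn [-0.001  0.001  0.003]
```

View pics/near2.png

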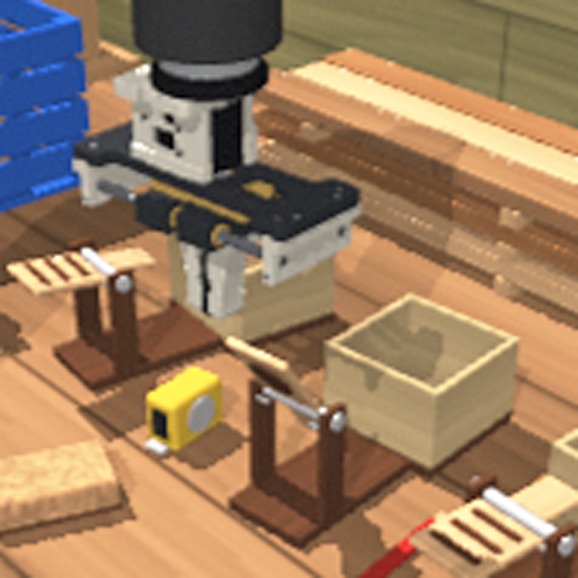

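The blade (tip ~(245,345)) now stands at roughly 55°, with the fingers on the robot side. I'll lower them and push across.

{"name": "carry_out", "arguments": {"rows": [[0, 0, 0.02, 0, 0, 0], [0, 0, 0.05, 0, 0, 0], [0, 0, 0.075, 0, 0, 0], [0.004, 0, 0.08, 0, 0, 0], [0.012, 0, 0.08, 0, 0, 0], [0.022, 0, 0.08, 0, 0, 0], [0.032, 0, 0.08, 0, 0, 0], [0.038, 0, 0.08, 0, 0, 0]]}}

```text
clock: 6.75
tool_pos: [0.4727, -0.0295, 0.1459]
orientation: [-180.0, -0.0, 6.2]
force: [-1.8, 0.1, 0.9]
opening: 0.0003
gripper_force: 0.9
```

{"name": "carry_out", "arguments": {"rows": [[0.005, 0, 0, 0, 0, 0], [0.01, 0, 0, 0, 0, 0], [0.015, 0, 0, 0, 0, 0], [0.02, 0, 0, 0, 0, 0], [0.025, 0, 0, 0, 0, 0], [0.03, 0, 0, 0, 0, 0], [0.035, 0, 0, 0, 0, 0], [0.04, 0, 0, 0, 0, 0]]}}

```text
clock: 7.75
tool_pos: [0.5118, -0.0253, 0.1455]
orientation: [180.0, 0.0, 6.3]
force: [-2.3, -0.5, -0.6]
opening: 0.0002
gripper_force: 0.7
```

{"name": "carry_out", "arguments": {"rows": [[0.005, 0, 0, 0, 0, 0], [0.01, 0, 0, 0, 0, 0], [0.015, 0, 0, 0, 0, 0], [0.02, 0, 0, 0, 0, 0], [0.025, 0, 0, 0, 0, 0], [0.03, 0, 0, 0, 0, 0], [0.035, 0, 0, 0, 0, 0], [0.04, 0, 0, 0, 0, 0]]}}

```text
clock: 8.75
tool_pos: [0.5519, -0.0208, 0.1456]
orientation: [180.0, -0.0, 6.3]
force: [-1.3, -1.8, 0.1]
opening: 0.0004
gripper_force: 0.4
```

```bash
python3 go.py 45 145;  python3 - <<'E'
from plant import viewer
import cv2, numpy as np
b=viewer.snapshot("side")[90:260,200:370,::-1]
cv2.imwrite("pics/near3.png",cv2.resize(b,None,fx=3.4,fy=3.4,interpolation=cv2.INTER_CUBIC))
E
```

```text
clock 8.75 now d,lat,z [ 34.   -0.5 145.6] F [-1.3 -1.8  0.1] q [ 18.  13. -21.   0. -56.  78.]
shift [ 0.011  -0.0005  0.0007] turn [ 0.    -0.     0.003]
```

View pics/near3.png

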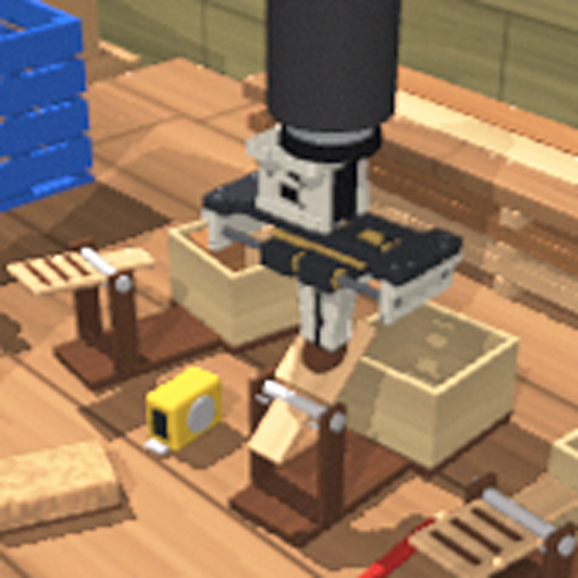

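Blade is over at ~45° on the bin side, round boss up (~(325,355)). I'll move diagonally out and down, pressing near the free end.

{"name": "carry_out", "arguments": {"rows": [[0.006, 0, 0.003, 0, 0, 0], [0.012, 0, 0.007, 0, 0, 0], [0.018, 0, 0.011, 0, 0, 0], [0.023, 0, 0.015, 0, 0, 0], [0.028, 0, 0.019, 0, 0, 0], [0.033, 0, 0.023, 0, 0, 0], [0.036, 0, 0.026, 0, 0, 0], [0.036, 0, 0.028, 0, 0, 0]]}}

```text
clock: 9.8
tool_pos: [0.5876, -0.0169, 0.1174]
orientation: [180.0, -0.0, 6.3]
force: [-0.1, 0.6, -0.3]
opening: 0.0008
gripper_force: 0.3
```

{"name": "carry_out", "arguments": {"rows": [[0, 0, 0.001, 0, 0, 0], [0, 0, 0.002, 0, 0, 0], [0, 0, 0.003, 0, 0, 0], [0, 0, 0.004, 0, 0, 0]]}}

```text
clock: 10.3
tool_pos: [0.5872, -0.0169, 0.1136]
orientation: [-180.0, -0.0, 6.3]
force: [-0.3, 0.1, -0.9]
opening: 0.0004
gripper_force: 0.3
```

```bash
python3 go.py 70 109
```

```text
clock 10.3 now d,lat,z [ 69.6  -0.4 113.6] F [-0.3  0.1 -0.9] q [ 17.  18. -19.   0. -53.  79.]
shift [ 0.0004 -0.0004  0.0046] turn [-0.    -0.     0.003]
```

{"name": "carry_out", "arguments": {"rows": [[0, 0, 0.001, 0, 0, 0], [0, 0, 0.002, 0, 0, 0], [0, 0, 0.003, 0, 0, 0], [0, 0, 0.003, 0, 0, 0]]}}

```text
clock: 10.8
tool_pos: [0.587, -0.017, 0.1104]
orientation: [180.0, 0.0, 6.3]
force: [-0.1, -0.2, 0.7]
opening: 0.0007
gripper_force: 0.0
```

{"name": "carry_out", "arguments": {"rows": [[0, 0, 0.0005, 0, 0, 0], [0, 0, 0.001, 0, 0, 0], [0, 0, 0.001, 0, 0, 0]]}}

```text
clock: 11.18
tool_pos: [0.5871, -0.017, 0.1095]
orientation: [180.0, 0.0, 6.3]
force: [0.4, -0.3, -0.7]
opening: 0.0003
gripper_force: 0.0
```

{"name": "carry_out", "arguments": {"rows": [[0, 0, 0.0005, 0, 0, 0], [0, 0, 0.001, 0, 0, 0], [0, 0, 0.001, 0, 0, 0]]}}

```text
clock: 11.55
tool_pos: [0.5872, -0.017, 0.1088]
orientation: [180.0, -0.0, 6.3]
force: [-1.1, 1.1, 3.3]
opening: 0.0002
gripper_force: 1.7
```

{"name": "carry_out", "arguments": {"rows": [[0, 0, -0.02, 0, 0, 0], [0, 0, -0.06, 0, 0, 0], [0, 0, -0.1, 0, 0, 0], [-0.03, 0, -0.12, 0, 0, 0], [-0.09, 0, -0.12, 0, 0, 0], [-0.14, 0, -0.12, 0, 0, 0], [-0.16, 0, -0.12, 0, 0, 0], [-0.16, 0, -0.12, 0, 0, 0]]}}

```text
clock: 12.55
tool_pos: [0.4277, -0.0344, 0.2292]
orientation: [-180.0, -0.1, 6.3]
force: [0.5, 0.9, -0.4]
opening: 0.0004
gripper_force: 0.0
```

```bash
python3 go.py 70 109
python3 - <<'E'
from plant import viewer
import cv2, numpy as np
b=viewer.snapshot("side")[90:260,200:370,::-1]
cv2.imwrite("pics/near4.png",cv2.resize(b,None,fx=3.4,fy=3.4,interpolation=cv2.INTER_CUBIC))
E
```

```text
clock 12.55 now d,lat,z [-90.9  -0.8 229.2] F [ 0.5  0.9 -0.4] q [ 22.  -4. -28.   0. -65.  74.]
shift [ 0.1607 -0.0002  0.1205] turn [-0.001 -0.002  0.003]
```

View pics/near4.png

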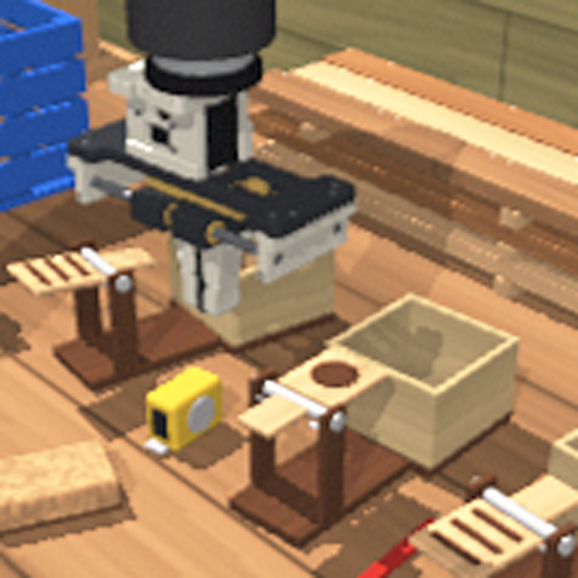

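The marker lies flat towards the empty bin with the round boss up (~(335,373)). A 3.3 N reaction at the last press is consistent with the stop, the neighbouring markers are unchanged, and the arm is clear.

```bash
python3 -c "
from plant import workorder
print(workorder.close_job())"
```

```text
the job is handed in; nothing more can be done
None
```

I flipped the middle (empty) bin's marker over its pivot. In the last picture it lies flat towards the bin with the round boss up, the neighbouring markers and nearby things look undisturbed, and the arm is clear. The job is handed in, but no verdict came back.

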